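# Centre-mark both ends of a float blank and put it away

## Robot

A 6-joint arm with a two-finger parallel gripper is mounted at the origin on the work surface. World frame = base frame: x ahead of the robot, y to its left, z up, the work surface at z = 0. Lengths are in m, angles in rad, forces in N, time in s.
With the tool pointing down it reaches from about 0.35 to 0.975 m from the base axis. Payload 4.9 kg.
Tool frame: the origin (TCP) lies where the fingers leave the gripper's body, on its centre line; the fingertips stand 73 mm ahead of it and the grasp point (between the pads) lies 54 mm ahead of it; z points along the fingers, y is the direction in which the jaws open and shut (so a half turn about z gives the same grasp; the last joint's range is limited). The gripper opens to 85 mm and grips with 20 to 120 N. Pads are 22 mm wide; open, the fingers measure 114 mm over their backs; the gripper's body (76 mm by 85 mm) begins 54 mm behind the grasp point. The pads swing forward as they close: fully open they stand 13 mm farther back than shut.
Start: joints at [-1.432, 0.053, 1.613, -0, 1.476, -0.119], TCP at [0.159, -0.604, 0.304] pointing down, gripper open.
Joint ranges: [-3.01, 3.01], [-1.01, 2.22], [0.06, 2.58], [-1.02, 4.17], [0.09, 2.62], [-3.14, 3.14]. Speed limits (rad/s): [2.57, 2.57, 3.14, 3.14, 3.14, 3.14].

## Interface

Orientations are given as a rotation vector (axis times angle).
In Python, from station import monitor, vision, workorder gives the robot as it stands.
- The arm moves only by the tool arm_command, never from a script. Its argument "rows" is text: rows parted by semicolons, each of 6 numbers parted by spaces: the shift along the world's x, y, z in mm, then the turn, a rotation vector about the world's x, y, z in degrees. In form: tx ty tz wx wy wz; .... A call has 1 to 12 rows; each row is the pose to reach, as a shift and turn from the pose measured when the call began; what a row does not reach only later rows make up. A row lasts 1/8 s, in which the tool goes at most 62.5 mm and 10.7 degrees, less where a joint would pass 70% of its speed; a pose out of reach is approached as far as the arm can. A call with a gripper value outside its range is refused whole. "jaw" is the opening, from 0 (shut) to 1 (fully open), set as the call begins (left out, the last holds). The fingers move at their own pace and stop on an object; "squeeze" is the grip in N (left out, the last holds). Time passes only in rows, so rows that repeat a pose let the fingers close. It gives the time, the measured TCP pose, the force and the opening at its end, in the units of the state.
- monitor.get_obs(): the state, without advancing time (a new reading comes with each control period).
- vision.get_image(name): name is "scene" or "side" or "wrist"; returns a dict with "frame" (384x512x3 uint8, red, green, blue), "vfov" (degrees; the focal length in pixels is half the picture's height over the tangent of half this angle, whatever the lens; pixels are square), "cx", "cy" (the principal point, pixels), "distortion" ([k1, k2, p1, p2, k3] as OpenCV has them; the pictures are not rectified), "R" (3x3) and "t" (3): a world point X has camera coordinates R X + t; the wrist camera has in their place "T_tool_cam" (4x4, takes a point from camera to tool coordinates, whose origin is the TCP and whose axes are the flange's). Camera axes: x right, y down, z forward; pixel columns grow to the right and rows downward; lengths in m; the calibration is good to about 2 mm. A picture is of the moment at which its call begins: read the wrist's pose just before it. There is no depth.
- workorder.finish_job(): hands the job in, once; it reports no verdict.
The state is a dict: "t": time; "q": joint angles; "dq": joint speeds; "effort": joint torques, N m; "tool_pos": TCP position; "tool_rot": TCP orientation; "contact_force": force on the tool from outside, world axes, zero at the start; "wrist_torque": the same for the moment, N m; "opening": finger opening in m.
Only numpy, scipy, OpenCV 4.12 (cv2) and the standard library are available. Lean on these libraries where they do the work, as an engineer would, in place of code of your own. Each camera call takes 0.05 s, during which the arm holds its last target. There are 200 camera calls.

## Task

Lay the square wooden blank into the leaning cradle of the marking jig, flush with its saddles, and press its red end squarely against the brass marker until the marker is pushed fully home, holding it there for a moment; then turn the blank end for end and mark its plain end in the same way. Afterwards lay the blank down gently, flat, in the open drawer, let go of it, and slide the drawer fully shut. Do not shift or tip the tin of canes, the jar or the finished float.

Things in the scene. Friction and masses are not known exactly. Their poses are not given: they have to be found in the camera images.
- blank: The workpiece: a square beech bar, 100 x 26 x 26 mm, about 55 g, the last 8 mm at one end dyed red. Starts lying flat on the bench. Origin: centre of its underside; x runs along the bar towards the red end; y and z are square to its long faces.
- blank_mid (a point): Centre of the blank, 13 mm above blank's origin.
- red_end (a point): Centre of the blank's red end face.
- plain_end (a point): Centre of the blank's plain end face.
- cradle: Cradle of the marking jig, bolted down, leaning 30 degrees. y: level, along a blank lying in it, towards the brass marker; x: up the slope, away from the robot; z: out of the cradle, up and towards the robot. Two steel saddles 10 mm wide at y = -38 and +38 mm; the blank lies on their pads (plane z = 0, x = -21 to 20 mm) against their lower lips (face x = -13 mm, lips up to z = 14 mm).
- cradle_seat (a point): Where the centre of a blank lies when flush in the saddles and midway between them: cradle x = 0, y = 0, z = 13 mm; axes as the cradle's. Between the saddles 66 mm are free for fingers, open below (jig base about 65 mm under the pads). The marker's green housing (34 mm square) fills y = 69 to 111 mm, up to cradle z = 30 mm.
- lamp (a point): Middle of the underside of the jig's LED bar lamp, 253 mm above the bench, 100 mm (level) behind the cradle seen from the robot. The bar is 50 mm deep, 240 mm long along the cradle's y, 18 mm thick, on two posts 12 mm thick, 20 mm farther back, at the bar's ends. Fixed.
- marker (a joint): Travel of the sprung brass marker in m: 0 out, 0.008 fully home against its stop. It slides along the cradle's +y; pushing it takes about 1.6 N at first and 4 N when home. Springs back.
- marker_tip (a point): Centre of the marker's flat brass face (18 mm across), where the middle of the blank's end must meet it; with the marker out it is at cradle x = 0, y = 56, z = 13 mm.
- cab_drawer0 (a joint): Opening of the top drawer of the grey two-drawer cabinet (200 x 200 x 150 mm, bolted down) in m: 0 shut, 0.134 fully out. It opens towards the robot (its -x) and slides with about 1 N.
- cab_drawer0_handle (a point): Middle of the top drawer's handle, a horizontal bar 11 mm thick and 100 mm long along y, 35 mm in front of the wooden drawer front, 112 mm above the bench. Axes as drawer_floor.
- drawer_floor (a point): Centre of the top drawer's inside floor, 85 mm above the bench, moving with it; x into the cabinet, y across, z up. Inside 155 (x) by 158 mm (y); walls rise 43 mm above the floor, the front 52 mm. Front: inner side x = -78 mm, outer face -98, handle -134. The cabinet, its top 65 mm above this floor, covers all beyond x = opening - 84 mm.
- tin: Bystander: steel tin of canes, 72 mm across, 95 mm high, canes up to about 170 mm; loose. Origin: centre of its underside.
- jar: Bystander: jar with a black cap, 60 mm across, 90 mm high; loose. Origin: centre of its underside.
- float: Bystander: finished fishing float standing on a cork foot 54 mm across, 154 mm high in all; loose. Origin: centre of its underside.
Mind the look-alikes: they are no part of the job. There is more than one size of the blank; the job needs the largest.

How it is judged:
On the way, in this order (a step that is already met when the one before it is completed fails the run):
1. the blank, lying flush along the leaning cradle, presses its red end on the marker and pushes it home (value of joint marker above 0.0065 m and distance between red_end and marker_tip below 0.006 m and angle between the x axis of blank and the y axis of cradle, either way round below 0.1 rad and (angle between the z axis of blank and the z axis of cradle, either way round below 0.14 rad or angle between the y axis of blank and the z axis of cradle, either way round below 0.14 rad)), for 0.2 s.
2. turned end for end, it does the same with its plain end (value of joint marker above 0.0065 m and distance between plain_end and marker_tip below 0.006 m and angle between the x axis of blank and the y axis of cradle, either way round below 0.1 rad and (angle between the z axis of blank and the z axis of cradle, either way round below 0.14 rad or angle between the y axis of blank and the z axis of cradle, either way round below 0.14 rad)), for 0.2 s.
3. the blank lies flat in the drawer, let go, while the drawer is still open (x of blank_mid in the frame of drawer_floor between -0.07 and 0.07 m and y of blank_mid in the frame of drawer_floor between -0.07 and 0.07 m and z of blank_mid in the frame of drawer_floor between 0.008 and 0.019 m and linear speed of blank below 0.02 m/s and contact force between the fingers and blank below 0.1 N and value of joint cab_drawer0 above 0.03 m), for 0.1 s.
At the end, for the whole second after the job is handed in: The blank lies flat and still on the floor of the top drawer (its centre 8 to 19 mm above the floor and within 70 mm of the floor's centre each way), released, and the drawer is shut to within 6 mm; tin, jar and float stand within 30 mm of where they were, upright within 20 degrees (x of blank_mid in the frame of drawer_floor between -0.07 and 0.07 m and y of blank_mid in the frame of drawer_floor between -0.07 and 0.07 m and z of blank_mid in the frame of drawer_floor between 0.008 and 0.019 m and linear speed of blank below 0.02 m/s and contact force between the fingers and blank below 0.1 N and value of joint cab_drawer0 below 0.006 m and not (distance of tin from where it was at the start of the episode above 0.03 m or angle between tin's own z axis and vertical above 0.35 rad) and not (distance of jar from where it was at the start of the episode above 0.03 m or angle between jar's own z axis and vertical above 0.35 rad) and not (distance of float from where it was at the start of the episode above 0.03 m or angle between float's own z axis and vertical above 0.35 rad)); the robot touches nothing.
It fails at once if the tin of canes is shifted by more than 30 mm or tipped by more than 20 degrees (distance of tin from where it was at the start of the episode above 0.03 m or angle between tin's own z axis and vertical above 0.35 rad).
It fails at once if the jar is shifted by more than 30 mm or tipped by more than 20 degrees (distance of jar from where it was at the start of the episode above 0.03 m or angle between jar's own z axis and vertical above 0.35 rad).
It fails at once if the finished float is shifted by more than 30 mm or tipped by more than 20 degrees (distance of float from where it was at the start of the episode above 0.03 m or angle between float's own z axis and vertical above 0.35 rad).
It fails at once if the blank is dropped or thrown (moves faster than 0.9 m/s out of the fingers) (linear speed of blank above 0.9 m/s and contact force between the fingers and blank below 0.05 N).
It also fails if it takes over 72 s, if anything falls off the work surface, if the arm or the gripper's body presses on something with over 40 N, if the wrist force passes 120 N, or if a joint passes its speed limit or range.

## Working session

There is one attempt and no reset: what is moved stays moved. The work goes in short steps, Python scripts to look and compute and a tool call to move; the robot and the scene stay as the last step left them, time stands still between calls to the robot, and variables do not carry over. Pictures are saved under pics/ and viewed, about 8 in all and at most 12, crops included, and the job is handed in when it is done.

Besides the shell and the picture viewer there is one more tool, called after "Call:" as a command line: name --argument value ..., lists and objects as JSON in quotes. arm_command: Moves the arm, as the interface text tells. Its arguments: {"type":"object","properties":{"rows":{"type":"string"},"jaw":{"type":"number"},"squeeze":{"type":"number"}},"required":["rows"]}

```bash
mkdir -p pics; ls
cat > h.py <<'E'
import numpy as np, cv2
from scipy.spatial.transform import Rotation as Ro
from station import monitor, vision, workorder
def grab(name, fn=None):
    o=monitor.get_obs(); d=vision.get_image(name); im=d['frame']
    h=im.shape[0]; f=h/2/np.tan(np.radians(d['vfov'])/2)
    d['K']=np.array([[f,0,d['cx']],[0,f,d['cy']],[0,0,1.]]); d['D']=np.array(d['distortion'],float)
    if name=='wrist':
        T=np.eye(4); T[:3,:3]=Ro.from_rotvec(o['tool_rot']).as_matrix(); T[:3,3]=o['tool_pos']
        W=T@np.array(d['T_tool_cam']); d['R']=W[:3,:3].T; d['t']=-d['R']@W[:3,3]
    d['R']=np.array(d['R']); d['t']=np.array(d['t'])
    if fn: cv2.imwrite('pics/'+fn,im[:,:,::-1])
    return d
def rays(d,px):
    p=cv2.undistortPoints(np.array(px,float).reshape(-1,1,2),d['K'],d['D']).reshape(-1,2)
    v=np.c_[p,np.ones(len(p))]@d['R']; c=-d['R'].T@d['t']
    return c,v/np.linalg.norm(v,axis=1)[:,None]
def onz(d,px,z):
    c,v=rays(d,px); return c+v*((z-c[2])/v[:,2])[:,None]
def proj(d,X):
    return cv2.projectPoints(np.array(X,float).reshape(-1,1,3),cv2.Rodrigues(d['R'])[0],d['t'],d['K'],d['D'])[0].reshape(-1,2)
def tri(d1,p1,d2,p2):
    A=[];B=[]
    for d,p in((d1,p1),(d2,p2)):
        c,v=rays(d,[p]); M=np.eye(3)-np.outer(v[0],v[0]); A.append(M);B.append(M@c)
    return np.linalg.lstsq(np.vstack(A),np.hstack(B),rcond=None)[0]
E
python3 - <<'E'
from h import *
import pickle
a=grab('scene','s1.png'); b=grab('side','d1.png')
pickle.dump((a,b),open('v.pkl','wb'))
for d in(a,b): print(-d['R'].T@d['t'], d['R'][2], d['vfov'])
w=grab('wrist','w1.png'); print(monitor.get_obs()); print(w['T_tool_cam'])
E
```

```text
pics
[1.08338798 0.13802791 0.88439981] [-0.57681776 -0.14417548 -0.80404894] 52.164406375802926
[0.03191883 0.59867617 0.74853844] [ 0.52889597 -0.60635343 -0.59380516] 49.20148763158286
{'t': 0.15, 'q': array([-1.43202211e+00,  5.31985998e-02,  1.61395503e+00,  1.18104575e-05,
        1.47599896e+00, -1.18995573e-01]), 'dq': array([ 0.00016334, -0.00109759, -0.00546976,  0.00102085, -0.00107814,
       -0.00035007]), 'effort': array([-3.36562061e-04, -3.94244385e+01, -3.70722198e+01, -1.41792934e-04,
        4.67669684e-03, -1.00778189e-05]), 'tool_pos': array([ 0.15928281, -0.6039872 ,  0.30296353]), 'tool_rot': array([-3.11398895e+00, -4.03581510e-01,  5.76268786e-06]), 'contact_force': array([-0.45488942, -0.24067024,  0.10969523]), 'wrist_torque': array([0.02637668, 0.00042244, 0.01769851]), 'opening': 0.08530736317030634}
[[ 1.73032159e-03 -9.55358488e-01 -2.95444015e-01  7.60183603e-02]
 [ 9.99998339e-01  1.82215802e-03 -3.55242057e-05 -1.01480461e-03]
 [ 5.72284034e-04 -2.95443463e-01  9.55360054e-01 -6.99776899e-02]
 [ 0.00000000e+00  0.00000000e+00  0.00000000e+00  1.00000000e+00]]
```

View pics/s1.png

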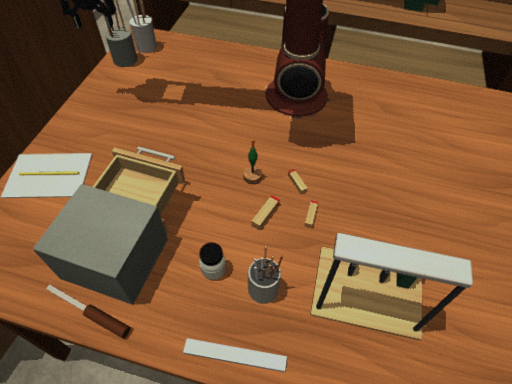

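View pics/d1.png

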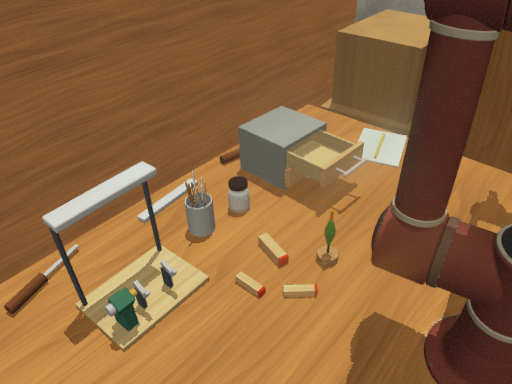

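The two views show the jig (scene about 375,285; green marker at side 123,310) on the robot's left. The drawer is at scene (140,180), and the largest blank is at scene (266,211), side (272,248), with its red end towards the robot. The float, jar and tin stand in between. I'll zoom in on these.

Run:
```python
import cv2,numpy as np
s=cv2.imread('pics/s1.png');d=cv2.imread('pics/d1.png')
def c(im,x,y,w,h,k): return cv2.resize(im[y:y+h,x:x+w],None,fx=k,fy=k,interpolation=cv2.INTER_CUBIC)
A=np.zeros((600,800,3),np.uint8)
A[0:240,0:320]=c(s,245,190,40,30,8); A[0:240,320:640]=c(d,252,228,40,30,8)
A[240:600,0:440]=c(d,70,240,110,90,4)[:360]
A[240:600,440:800]=c(s,320,240,90,90,4)
cv2.imwrite('pics/c1.png',A)
```

```text
(no output)
```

View pics/c1.png

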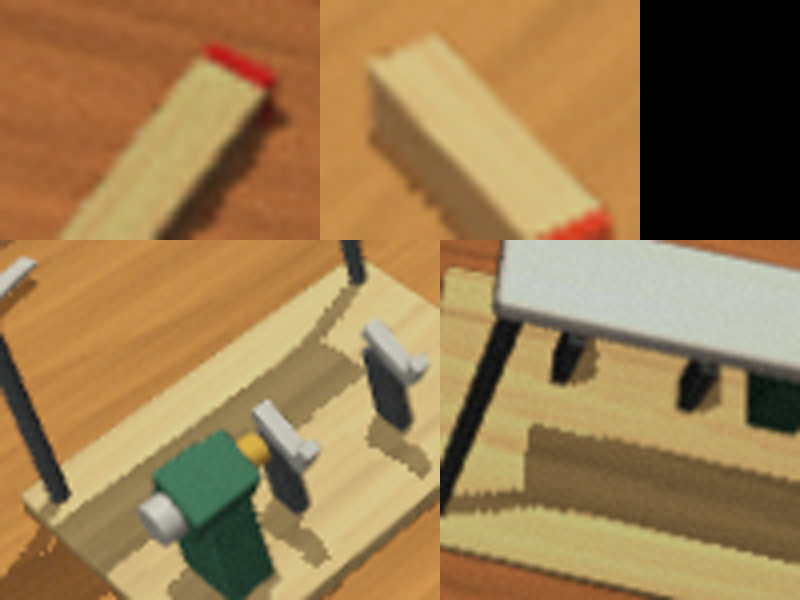

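Run:
```python
from h import *
import pickle
a,b=pickle.load(open('v.pkl','rb'))
print('blank side top', onz(b,[(258.5,236.1),(266,232.4),(287.6,253.6)],.026).round(3).tolist())
print('blank scene red', onz(a,[(270.9,195.6),(279.4,199.4)],.026).round(3).tolist())
for n,d in(('scene',a),('side',b)):
    hsv=cv2.cvtColor(d['frame'],cv2.COLOR_RGB2HSV)
    m=((hsv[...,1]<45)&(hsv[...,2]>150)).astype(np.uint8)
    k,l,st,ce=cv2.connectedComponentsWithStats(m)
    for i in range(1,k):
        if st[i,4]>150:
            ys,xs=np.where(l==i); P=onz(d,np.c_[xs,ys],.271)[:,:2]
            print(n,st[i],[np.round(v,3) for v in cv2.minAreaRect((P*1000).astype(np.float32))])
    # red
    m=(((hsv[...,0]<8)|(hsv[...,0]>172))&(hsv[...,1]>190)&(hsv[...,2]>150)).astype(np.uint8)
    k,l,st,ce=cv2.connectedComponentsWithStats(m)
    for i in range(1,k):
        if st[i,4]>8: print(n,'red',ce[i].round(1),onz(d,[ce[i]],.026).round(3))
A=np.zeros((600,800,3),np.uint8)
def c(im,x,y,w,h,k): return cv2.resize(im[y:y+h,x:x+w],None,fx=k,fy=k,interpolation=cv2.INTER_CUBIC)
A[0:300,0:400]=c(a['frame'],85,140,100,75,4);A[0:300,400:800]=c(b['frame'],280,115,100,75,4)
A[300:600,0:400]=c(a['frame'],320,225,160,120,2.5);A[300:600,400:800]=c(b['frame'],40,155,160,120,2.5)
cv2.imwrite('pics/c2.png',A[:,:,::-1])
# bystander bases
print('float',onz(a,[(252,178)],0),onz(b,[(327,258)],0),'jar',onz(a,[(212,275)],0),onz(b,[(239,208)],0.0),'tin',onz(a,[(264,295)],0),onz(b,[(200,230)],0))
```

```text
blank side top [[0.557, 0.018, 0.026], [0.552, -0.005, 0.026], [0.463, 0.02, 0.026]]
blank scene red [[0.463, 0.025, 0.026], [0.469, 0.05, 0.026]]
scene [   1  153   90   44 2929] [array([ 711.723, -389.422]), array([111.653, 152.969]), np.float64(17.067)]
scene [ 335  233  137   52 3263] [array([707.566, 312.275]), array([ 48.551, 236.455]), np.float64(1.86)]
scene [ 47 285  39  25 193] [array([ 930.904, -214.742]), array([78.161,  7.02 ]), np.float64(78.458)]
scene [ 184  339  103   32 1488] [array([940.68 ,  76.475]), array([ 21.118, 154.082]), np.float64(5.799)]
scene red [291.7 170.1] [[0.359 0.061 0.026]]
scene red [274.9 197.8] [[0.467 0.037 0.026]]
scene red [313.8 201.2] [[0.449 0.141 0.026]]
side [ 240  106   85   41 1782] [array([ 596.221, -123.245]), array([157.064, 145.137]), np.float64(86.88)]
side [ 336  128   71   48 1333] [array([ 356.584, -147.842]), array([111.429, 224.373]), np.float64(12.319)]
side [  42  161  114   67 1827] [array([700.786, 314.572]), array([ 52.018, 238.847]), np.float64(1.939)]
side [152 182  35  31 302] [array([581.202, 239.056]), array([20.468, 99.998]), np.float64(6.236)]
side red [283.2 257.2] [[0.463 0.037 0.026]]
side red [315.6 287.1] [[0.35  0.063 0.026]]
side red [261.1 289.6] [[0.439 0.146 0.026]]
float [[ 0.39794193 -0.0459146   0.        ]] [[ 0.39337368 -0.05004461  0.        ]] jar [[ 0.71565842 -0.05784111  0.        ]] [[ 6.96002581e-01 -5.61767041e-02  1.11022302e-16]] tin [[0.73060751 0.07673388 0.        ]] [[0.7127288  0.07907706 0.        ]]
```

View pics/c2.png

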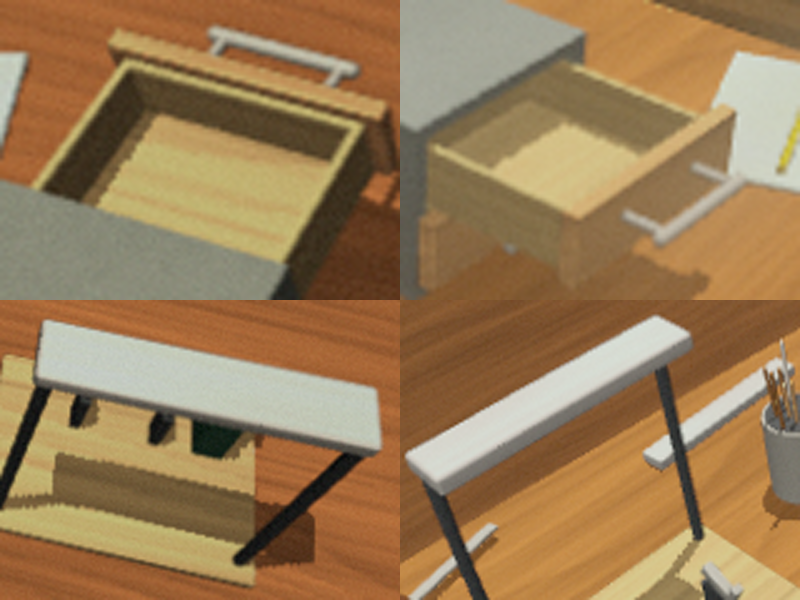

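Run:
```python
from h import *
import pickle
a,b=pickle.load(open('v.pkl','rb'))
c,v=rays(b,[(133,291.75)])
for y in(.055,.06): 
    print('tip y',y, c+v[0]*((.310+y-c[1])/v[0][1]))
print('handle scene',onz(a,[(138,148.5),(173.7,157.5)],.112).round(3).tolist(),'side',onz(b,[(280+63.5-100+100,115+56),(0,0)],.112).round(3).tolist())
# side crop coords: handle ends (655,238),(745,180) minus 400
print(onz(b,[(280+(655-400)/4,115+238/4),(280+(745-400)/4,115+180/4)],.115).round(3).tolist())
# drawer front top outer edge corners z=.137
print('front scene',onz(a,[(85+115/4,140+35/4),(85+387/4,140+105/4)],.137).round(3).tolist())
print('front side',onz(b,[(280+(572-400)/4,115+215/4),(280+(735-400)/4,115+112/4)],.137).round(3).tolist())
print('cab side front edge',onz(b,[(280+5/4,115+128/4),(280+(585-400)/4,115+35/4)],.150).round(3).tolist())
print('cab scene front edge',onz(a,[(85+290/4,140+265/4)],.150).round(3).tolist())
```

```text
tip y 0.055 [0.58178198 0.365      0.10842443]
tip y 0.06 [0.57001649 0.37       0.12212104]
handle scene [[0.472, -0.342, 0.112], [0.475, -0.238, 0.112]] side [[0.486, -0.256, 0.112], [4.195, -0.723, 0.112]]
[[0.474, -0.238, 0.115], [0.463, -0.34, 0.115]]
front scene [[0.51, -0.387, 0.137], [0.516, -0.196, 0.137]]
front side [[0.516, -0.197, 0.137], [0.5, -0.385, 0.137]]
cab side front edge [[0.657, -0.198, 0.15], [0.637, -0.394, 0.15]]
cab scene front edge [[0.653, -0.199, 0.15]]
```

Call:
arm_command --rows "60 100 0 0 0 20;120 200 0 0 0 35;180 300 0 0 0 50;240 400 0 0 0 65;300 500 0 0 0 75;350 590 -20 0 0 80;380 650 -40 0 0 80;385 760 -40 0 0 80;385 860 -40 0 0 80;385 914 -40 0 0 80;385 914 -40 0 0 80" --jaw 1

```text
t: 1.52
tool_pos: [0.4596, 0.0107, 0.2789]
tool_rot: [-2.127, -2.312, 0.001]
contact_force: [-0.1, -0.6, 0.6]
opening: 0.0857
```

Call:
arm_command --rows "0 60 10 0 -5 0;5 120 20 0 -12 0;15 180 20 0 -20 0;25 240 10 0 -28 -1;40 300 5 1 -30 -3;40 300 5 1 -30 -3;40 300 5 1 -30 -3;40 300 5 1 -30 -3"

```text
t: 2.52
tool_pos: [0.4999, 0.3095, 0.2844]
tool_rot: [1.898, 1.952, 0.511]
contact_force: [-0.2, -0.5, -0.4]
opening: 0.0852
```

Run:
```python
from h import *
import pickle
w=grab('wrist'); o=monitor.get_obs(); w['obs']=o; pickle.dump(w,open('wj.pkl','wb'))
print(o['tool_pos'],o['q'].round(2)); R=Ro.from_rotvec(o['tool_rot']).as_matrix(); print(R.round(3))
cv2.imwrite('pics/wj.png',cv2.resize(w['frame'][:,:,::-1],(800,600),interpolation=cv2.INTER_CUBIC))
```

```text
[0.49990455 0.30945559 0.28457426] [ 0.51 -0.21  1.94 -0.3   0.97  0.6 ]
[[-0.025  0.866  0.5  ]
 [ 1.     0.027  0.003]
 [-0.011  0.5   -0.866]]
```

View pics/wj.png

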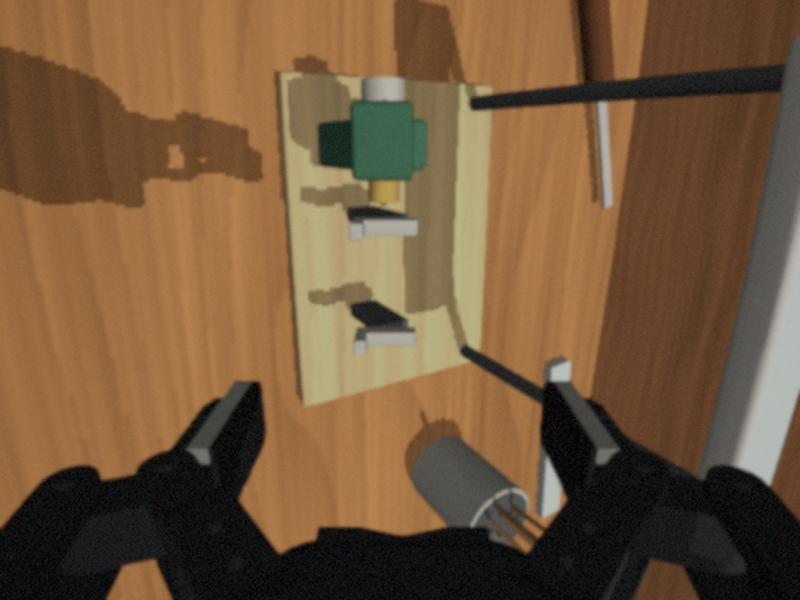

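The wrist view (shown at 1.5625x) shows the jig from above. The two saddles are at (390,228) and (385,338), brass at (384,190) and green housing at 350–412 by 100–180. I'll zoom in for the corners.

Run:
```python
import cv2
im=cv2.imread('pics/wj.png'); 
from h import *
import pickle
w=pickle.load(open('wj.pkl','rb'))
c=w['frame'][60:235,205:285,::-1]
A=np.hstack([cv2.resize(c[0:88],None,fx=5,fy=5,interpolation=cv2.INTER_CUBIC),cv2.resize(c[87:175],None,fx=5,fy=5,interpolation=cv2.INTER_CUBIC)])
cv2.imwrite('pics/c3.png',A)
```

```text
(no output)
```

View pics/c3.png

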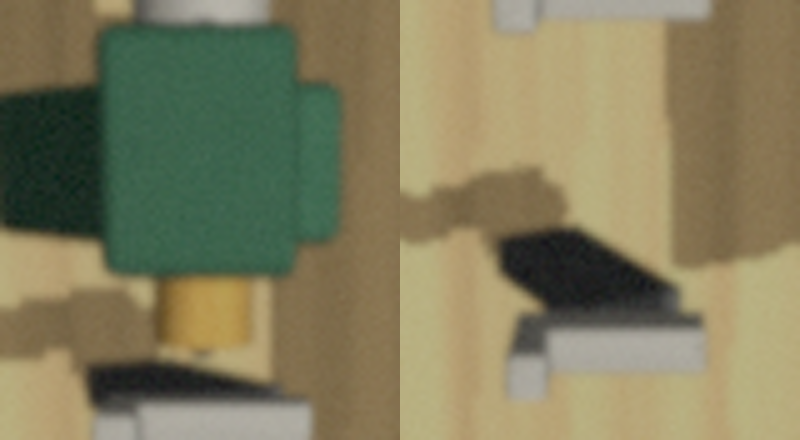

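```bash
cat > pnp.py <<'E'
from h import *
import pickle
w=pickle.load(open('wj.pkl','rb'))
P=np.array([[-17,111,30],[17,111,30],[17,69,30],[-17,69,30],[20,43,0],[20,33,0],[20,-33,0],[20,-43,0],[-13,-33,14],[-13,-43,14],[-13,33,14]],float)/1000
L=lambda x,y:(205+x/5-.4,60+y/5-.4); Rr=lambda x,y:(205+(x-400)/5-.4,147+y/5-.4)
p=np.array([L(100,25),L(297,27),L(292,276),L(107,274),L(311,402),Rr(710,20),Rr(705,328),Rr(705,371),Rr(546,355),Rr(546,398),Rr(534,30)])
ok,rv,tv=cv2.solvePnP(P,p,w['K'],w['D'],flags=cv2.SOLVEPNP_SQPNP)
rv,tv=cv2.solvePnPRefineLM(P,p,w['K'],w['D'],rv,tv)
q=cv2.projectPoints(P,rv,tv,w['K'],w['D'])[0].reshape(-1,2); print((q-p).round(1).tolist())
Rc=cv2.Rodrigues(rv)[0]; Rw=w['R'].T@Rc; C=w['R'].T@(tv[:,0]-w['t'])
print('free',C,Rw.round(3).tolist())
# constrained: lean 30 deg, y level: params C, yaw
from scipy.optimize import least_squares
def RR(y): return Ro.from_euler('z',y).as_matrix()@Ro.from_euler('y',-30,degrees=True).as_matrix()
f=lambda s:(proj(w,P@RR(s[3]).T+s[:3])-p).ravel()
s=least_squares(f,[*C,.03],loss='soft_l1').x
print('con',s, f(s).reshape(-1,2).round(1).tolist())
R=RR(s[3]); seat=s[:3]+R@[0,0,.013]; print('seat',seat,'tip',s[:3]+R@[0,.056,.013]); np.savez('cr.npz',C=s[:3],R=R,seat=seat)
import pickle
a,b=pickle.load(open('v.pkl','rb'))
print('side tip px',proj(b,[s[:3]+R@[0,y,.013] for y in(.056,.069)]),'lamp',s[:3]+R@[0,0,0])
E
python3 pnp.py
```

```text
[[-0.3, 0.1], [0.0, -0.4], [0.8, -0.1], [-0.6, 0.3], [-0.5, 0.6], [-0.4, -0.1], [0.1, 0.2], [0.0, 0.4], [-0.2, -0.7], [0.0, -0.2], [0.9, -0.1]]
free [0.60853422 0.30023656 0.07525717] [[0.86, -0.008, -0.51], [0.028, 0.999, 0.031], [0.509, -0.041, 0.86]]
con [0.60719077 0.3011296  0.07739548 0.02896577] [[-0.6, -0.3], [0.8, -0.7], [1.4, 0.9], [-0.8, 1.2], [-0.3, 0.3], [-0.2, -0.3], [-0.0, -0.2], [-0.1, -0.2], [-0.3, -0.6], [-0.1, -0.2], [0.7, 0.4]]
seat [0.6006935  0.30094134 0.08865381] tip [0.59907164 0.35691785 0.08865381]
side tip px [[133.25579753 291.42382467]
 [128.1517428  295.29118218]] lamp [0.60719077 0.3011296  0.07739548]
```

```bash
cat >> h.py <<'E'
def rel(pos,R):
    o=monitor.get_obs(); r=Ro.from_matrix(R)*Ro.from_rotvec(o['tool_rot']).inv()
    print('rel',((np.array(pos)-o['tool_pos'])*1000).round(1),r.as_rotvec(degrees=True).round(2),'q',o['q'].round(2),'F',o['contact_force'].round(1))
def down(yaw):
    y=np.radians(yaw); x=np.array([np.cos(y),np.sin(y),0]); z=np.array([0,0,-1.]); return np.c_[x,np.cross(z,x),z]
E
python3 -c "
from h import *
rel([.511,.021,.22],down(162)); rel([.5,.17,.26],down(127))"
```

```text
rel [  11.1 -288.5  -64.6] [-18.55  26.01  68.71] q [ 0.51 -0.21  1.94 -0.3   0.97  0.6 ] F [-0.5  0.4  0.4]
rel [ 1.000e-01 -1.395e+02 -2.460e+01] [-9.42 28.99 34.59] q [ 0.51 -0.21  1.94 -0.3   0.97  0.6 ] F [-0.5  0.4  0.4]
```

Call:
arm_command --rows "0 -40 0 -2 6 9;2 -80 0 -5 10 18;4 -120 -5 -7 15 28;6 -160 -10 -10 18 38;8 -200 -20 -13 20 48;10 -240 -40 -16 23 58;11 -288 -64 -18.5 26 68.7;11 -288 -64 -18.5 26 68.7;11 -288 -64 -18.5 26 68.7"

```text
t: 3.7
tool_pos: [0.511, 0.0202, 0.2208]
tool_rot: [0.498, 3.102, 0.001]
contact_force: [-0.6, 0.2, 0.7]
opening: 0.0854
```

```bash
python3 - <<'E'
from h import *
import pickle
w=grab('wrist'); o=monitor.get_obs(); w['obs']=o; pickle.dump(w,open('wb.pkl','wb'))
print(o['tool_pos'],o['q'].round(2)); print(Ro.from_rotvec(o['tool_rot']).as_matrix().round(3))
hsv=cv2.cvtColor(w['frame'],cv2.COLOR_RGB2HSV)
red=(((hsv[...,0]<8)|(hsv[...,0]>172))&(hsv[...,1]>190)&(hsv[...,2]>120))
pale=((hsv[...,0]>18)&(hsv[...,0]<32)&(hsv[...,2]>120))
m=cv2.morphologyEx((red|pale).astype(np.uint8),cv2.MORPH_OPEN,np.ones((3,3)))
k,l,st,ce=cv2.connectedComponentsWithStats(m)
for i in range(1,k):
    if st[i,4]>300:
        ys,xs=np.where(l==i);P=onz(w,np.c_[xs,ys],.026)[:,:2]*1000
        print(st[i],cv2.minAreaRect(P.astype(np.float32)), 'red',P[red[ys,xs]].mean(0) if red[ys,xs].any() else None)
v=w['frame'][:,:,::-1].copy(); v[m>0,2]=255
cv2.imwrite('pics/wb.png',np.hstack([w['frame'][:,:,::-1],v])[::1,::1][:, :])
E
python3 -c "
import cv2;a=cv2.imread('pics/wb.png');cv2.imwrite('pics/wb2.png',cv2.resize(a,(800,300)))"
```

```text
[0.51103266 0.02071907 0.22118116] [-0.11 -0.16  1.96  0.    1.34 -1.36]
[[-0.95   0.312  0.001]
 [ 0.312  0.95   0.001]
 [-0.001  0.001 -1.   ]]
[300   7  26  32 468] ((399.6023864746094, 100.5701675415039), (23.919395446777344, 14.469640731811523), 40.77107238769531) red None
[ 437  157   75  155 8829] ((644.13916015625, 210.27325439453125), (72.12368774414062, 172.7366180419922), 87.22640991210938) red None
[ 244  163   29   69 1850] ((525.6377563476562, 17.789226531982422), (25.33037567138672, 65.87801361083984), 72.69080352783203) red None
```

View pics/wb2.png

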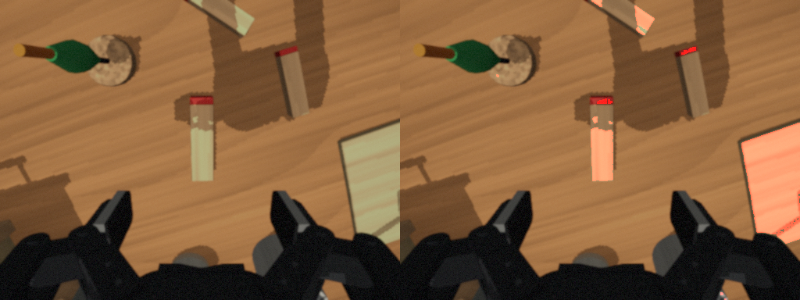

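Run:
```python
from h import *
import pickle
w=pickle.load(open('wb.pkl','rb'))
p=np.array([(190.5,96),(213.5,96),(213,181),(191.5,181)])/.78125
P=onz(w,p,.026)[:,:2]; print(P.round(4).tolist())
c=P.mean(0); a=(P[0]+P[1]-P[2]-P[3])/2; print(c,np.linalg.norm(a),np.degrees(np.arctan2(a[1],a[0])),np.linalg.norm(P[0]-P[1]))
rel([*c,.076],down(162.7))
```

```text
[[0.4575, 0.0272], [0.4653, 0.051], [0.5618, 0.0204], [0.5537, -0.0044]]
[0.50958697 0.0235811 ] 0.10121905101726139 162.10306826063015 0.02503959481201501
rel [  -1.4    2.9 -145.2] [-0.05  0.08  0.9 ] q [-0.11 -0.16  1.96  0.    1.34 -1.36] F [ 0.6 -0.   0.2]
```

Call:
arm_command --rows "-1 3 -40 0 0 0.5;-1 3 -80 0 0 0.5;-1 3 -110 0 0 0.5;-1 3 -130 0 0 0.5;-1 3 -145 0 0 0.5;-1 3 -145 0 0 0.5"

```text
t: 4.5
tool_pos: [0.5095, 0.0239, 0.0756]
tool_rot: [-0.484, -3.104, -0.002]
contact_force: [0.4, 0.8, 0.7]
opening: 0.0856
```

Call:
arm_command --rows "0 0 0 0 0 0;0 0 0 0 0 0;0 0 0 0 0 0;0 0 0 0 0 0;0 0 0 0 0 0;0 0 0 0 0 0" --jaw 0 --squeeze 30

```text
t: 5.25
tool_pos: [0.51, 0.0238, 0.0763]
tool_rot: [0.484, 3.103, 0.002]
contact_force: [-0.2, 0.3, 5.4]
opening: 0.025
```

Call:
arm_command --rows "0 0 40 0 0 0;0 0 90 0 0 0;0 0 140 0 0 0;0 0 170 0 0 0;0 0 170 0 0 0"

```text
t: 5.88
tool_pos: [0.5112, 0.0238, 0.2489]
tool_rot: [0.483, 3.098, 0.002]
contact_force: [0.5, 0.2, -0.9]
opening: 0.0253
```

```bash
cat > cr.py <<'E'
from h import *
import sys
g=np.load('cr.npz'); s=int(sys.argv[1])   # s=+1 tool x along cradle +y
dx,dy,dz=[float(v)/1000 for v in sys.argv[2:5]]  # TCP in cradle coords relative to seat, dz=distance of TCP out
Rc=g['R']; x=s*Rc[:,1]; z=-Rc[:,2]; R=np.c_[x,np.cross(z,x),z]
rel(g['seat']+Rc@[dx,dy,dz],R)
o=monitor.get_obs(); c=Rc.T@(o['tool_pos']-g['seat']); print('tcp in cradle mm',(c*1000).round(1),'err deg',(Ro.from_matrix(R).inv()*Ro.from_rotvec(o['tool_rot'])).as_rotvec(degrees=True).round(2),'Fc',(Rc.T@o['contact_force']).round(1),'open',o['opening'])
E
python3 cr.py 1 0 -5 120
```

```text
rel [ 29.7 270.4 -56.3] [ 19.41 -25.18 -68.83] q [-0.1  -0.19  1.93  0.    1.39 -1.36] F [ 0.5  0.2 -0.9]
tcp in cradle mm [  -4.3 -274.5  187.5] err deg [ 25.73  18.25 -68.95] Fc [-0.1  0.1 -1. ] open 0.025269461237561252
```

Call:
arm_command --rows "0 30 0 2 -3 -9;3 70 0 4 -6 -19;6 110 0 7 -9 -28;10 150 0 10 -13 -38;15 190 0 13 -17 -48;22 230 -20 16 -21 -58;29 260 -45 19 -25 -68;30 270 -56 19.4 -25.2 -68.8;30 270 -56 19.4 -25.2 -68.8;30 270 -56 19.4 -25.2 -68.8"

```text
t: 7.12
tool_pos: [0.5408, 0.2932, 0.1918]
tool_rot: [1.9, 1.96, 0.521]
contact_force: [0.3, -0.7, -0.5]
opening: 0.0254
```

```bash
python3 cr.py 1 0 -5 120
python3 - <<'E'
from h import *
w=grab('wrist'); b=grab('side')
A=np.hstack([cv2.resize(w['frame'],(500,375),interpolation=cv2.INTER_AREA),cv2.resize(b['frame'][215:340,60:160],(300,375),interpolation=cv2.INTER_CUBIC)])
cv2.imwrite('pics/h1.png',A[:,:,::-1])
E
```

```text
rel [0.1 1.  0.8] [ 0.11 -0.11 -0.09] q [ 0.44 -0.06  1.96 -0.29  0.77  0.58] F [ 0.3 -0.7 -0.5]
tcp in cradle mm [ -0.5  -6.  119.4] err deg [ 0.11 -0.05 -0.13] Fc [ 0.  -0.7 -0.5] open 0.025428838462132043
```

View pics/h1.png

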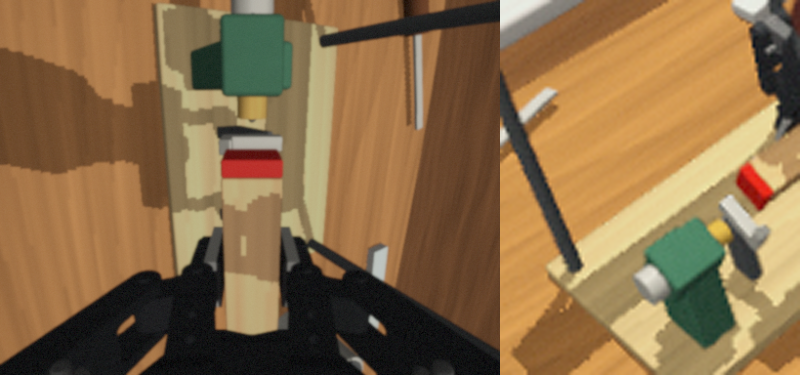

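Call:
arm_command --rows "8 1 -11 0 0 0;14 1.5 -21 0 0 0;20 1.5 -31 0 0 0;25 1.5 -39 0 0 0;28 1.8 -45 0 0 0;28 1.8 -45 0 0 0"

```text
t: 7.98
tool_pos: [0.5698, 0.295, 0.1482]
tool_rot: [1.901, 1.957, 0.525]
contact_force: [0.4, -0.3, -1.2]
opening: 0.0257
```

```bash
python3 cr.py 1 0 -5 63
```

```text
rel [-0.5  0.1 -5. ] [ 0.03  0.04 -0.01] q [ 0.42  0.06  1.93 -0.31  0.68  0.59] F [ 0.4 -0.3 -1.2]
tcp in cradle mm [ 2.9 -5.1 67.1] err deg [-0.04 -0.02 -0.02] Fc [-0.2 -0.4 -1.2] open 0.025679940139978107
```

Call:
arm_command --rows "1 0 -2 0 0 0;1 0 -3.5 0 0 0;0.5 0 -4.5 0 0 0;0.5 0 -4.5 0 0 0"

```text
t: 8.48
tool_pos: [0.5703, 0.2953, 0.1477]
tool_rot: [1.9, 1.956, 0.524]
contact_force: [-21.8, -8.0, 24.7]
opening: 0.0253
```

```bash
python3 cr.py 1 0 -5 63
```

```text
rel [-1.  -0.2 -4.5] [0.09 0.1  0.02] q [ 0.42  0.07  1.93 -0.31  0.68  0.59] F [-21.8  -8.   24.7]
tcp in cradle mm [ 3.1 -4.8 66.4] err deg [-0.1  -0.09 -0.03] Fc [-6.7 -7.4 32.4] open 0.02534409076954743
```

Call:
arm_command --rows "-0.2 0 0.4 0 0 0;-0.2 0 0.4 0 0 0;-0.2 0 0.4 0 0 0"

```text
t: 8.85
tool_pos: [0.5701, 0.2952, 0.1477]
tool_rot: [1.9, 1.956, 0.524]
contact_force: [-1.6, -0.4, 0.7]
opening: 0.0256
```

```bash
python3 cr.py 1 0 -5 66.4;  python3 - <<'E'
from h import *
w=grab('wrist'); b=grab('side')
A=np.hstack([cv2.resize(w['frame'],(500,375),interpolation=cv2.INTER_AREA),cv2.resize(b['frame'][230:330,80:160],(300,375),interpolation=cv2.INTER_CUBIC)])
cv2.imwrite('pics/h2.png',A[:,:,::-1])
E
```

```text
rel [-2.4 -0.2 -1.5] [0.1  0.08 0.02] q [ 0.43  0.07  1.93 -0.31  0.68  0.59] F [-1.6 -0.4  0.7]
tcp in cradle mm [ 2.9 -4.9 66.5] err deg [-0.07 -0.1  -0.03] Fc [-1.  -0.4  1.4] open 0.0256427558224433
```

View pics/h2.png

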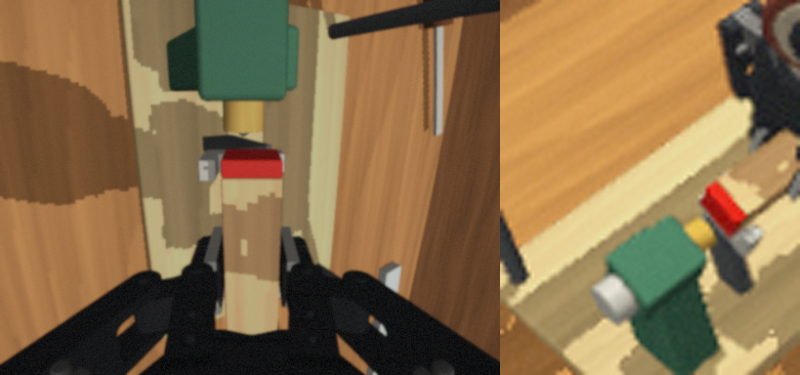

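The blank rests on the far pad with a gap of about 3 mm to the lip: lip edge at 216, blank edge at 222, brass axis at 244 against the blank's at 252. I'll slide it down onto the lips.

Call:
arm_command --rows "-1 0 -0.5 0 0 0;-1.8 0 -0.9 0 0 0;-2.5 0 -1.4 0 0 0;-2.5 0 -1.4 0 0 0;-2.5 0 -1.4 0 0 0"

```text
t: 9.57
tool_pos: [0.5675, 0.2952, 0.1463]
tool_rot: [1.9, 1.956, 0.523]
contact_force: [0.1, -0.8, 1.5]
opening: 0.0257
```

```bash
python3 cr.py 1 0 -5 66.4
```

```text
rel [ 0.1 -0.2 -0.1] [0.1  0.06 0.03] q [ 0.43  0.06  1.93 -0.32  0.68  0.6 ] F [ 0.1 -0.8  1.5]
tcp in cradle mm [-0.  -4.8 66.5] err deg [-0.06 -0.1  -0.02] Fc [ 0.8 -0.8  1.2] open 0.02574190249966627
```

Call:
arm_command --rows "0 4 0 0 0 0;0 8 0 0 0 0;-0.3 11 0 0 0 0;-0.4 13 0 0 0 0;-0.4 15 0 0 0 0;-0.4 15 0 0 0 0"

```text
t: 10.32
tool_pos: [0.5672, 0.3101, 0.1463]
tool_rot: [1.9, 1.956, 0.523]
contact_force: [-1.1, -4.2, 4.1]
opening: 0.0258
```

```bash
python3 cr.py 1 0 15 66.4
```

```text
rel [-0.1  4.9 -0.1] [0.12 0.06 0.03] q [ 0.45  0.08  1.91 -0.33  0.69  0.63] F [-1.1 -4.2  4.1]
tcp in cradle mm [ 0.1 10.1 66.5] err deg [-0.05 -0.12 -0.03] Fc [ 0.9 -4.2  4.1] open 0.02577248845688055
```

Call:
arm_command --rows "0 1.5 0 0 0 0;-0.1 3 0 0 0 0;-0.1 4 0 0 0 0;-0.1 4 0 0 0 0"

```text
t: 10.82
tool_pos: [0.5671, 0.3136, 0.1463]
tool_rot: [1.9, 1.956, 0.521]
contact_force: [-2.4, -5.7, 4.8]
opening: 0.0259
```

```bash
python3 cr.py 1 0 15 66.4
```

```text
rel [-0.1  1.4 -0.2] [0.18 0.04 0.06] q [ 0.46  0.09  1.91 -0.34  0.69  0.64] F [-2.4 -5.7  4.8]
tcp in cradle mm [ 0.1 13.6 66.6] err deg [-0.03 -0.19 -0.04] Fc [ 0.2 -5.7  5.4] open 0.025906791459734013
```

Call:
arm_command --rows "0 1 0 0 0 0;-0.1 2 0 0 0 0;-0.1 3 0 0 0 0;-0.1 3 0 0 0 0;-0.1 3 0 0 0 0;-0.1 3 0 0 0 0"

```text
t: 11.58
tool_pos: [0.5672, 0.3142, 0.1464]
tool_rot: [1.9, 1.954, 0.514]
contact_force: [-4.1, -14.7, 8.1]
opening: 0.0257
```

```bash
python3 cr.py 1 0 15 66.4
```

```text
rel [-0.1  0.8 -0.3] [ 0.49 -0.05  0.18] q [ 0.46  0.09  1.9  -0.34  0.7   0.65] F [ -4.1 -14.7   8.1]
tcp in cradle mm [ 0.2 14.2 66.6] err deg [ 0.07 -0.52 -0.09] Fc [  0.2 -14.5   9.3] open 0.02573795316005117
```

Run:
```python
from h import *
import pickle
for w in (pickle.load(open('wj.pkl','rb')),grab('wrist')):
    hsv=cv2.cvtColor(w['frame'],cv2.COLOR_RGB2HSV)
    g=(hsv[...,0]>65)&(hsv[...,0]<90)&(hsv[...,1]>70); r=(((hsv[...,0]<8)|(hsv[...,0]>172))&(hsv[...,1]>190)&(hsv[...,2]>80))
    n,l,st,ce=cv2.connectedComponentsWithStats(g.astype(np.uint8)); i=1+st[1:,4].argmax(); print('green',st[i])
    n,l,st,ce=cv2.connectedComponentsWithStats(r.astype(np.uint8)); 
    if n>1: print('red',st[1+st[1:,4].argmax()])
    np.savetxt
    x=int(w['frame'].shape[1]*.49)
    print([tuple(w['frame'][y,246]) for y in range(90,190,6)] if n<0 else '')
```

```text
green [ 205   65   67   50 2560]

green [  179    37   131   115 12085]
red [ 226  154   63   28 1237]
```

Call:
arm_command --rows "0 -5 0 0 0 0;0.3 -12 0 0 0 0;0.5 -19 0.5 0 0 0;-4 -19 9 0 0 0;-14 -20 26 0 0 0;-29 -20 52 0 0 0;-45 -20 78 0 0 0;-50 -20 87 0 0 0;-50 -20 87 0 0 0"

```text
t: 12.75
tool_pos: [0.5171, 0.2944, 0.2341]
tool_rot: [1.899, 1.954, 0.515]
contact_force: [-0.5, 0.6, -0.1]
opening: 0.0254
```

Call:
arm_command --rows "0 0 0 -4.5 -0.1 7.8;0 0 0 -9.5 -0.3 16.5;0 0 0 -14.5 -0.4 25.1;0 0 0 -19.5 -0.6 33.8;0 0 0 -24.5 -0.7 42.4;0 0 0 -29.5 -0.9 51.1;0 0 0 -34.5 -1 59.7;0 0 0 -39.5 -1.1 68.4;0 0 0 -44.5 -1.3 77.1;0 0 0 -47.5 -1.4 82.3;0 0 0 -50 -1.4 86.6;0 0 0 -50 -1.4 86.6"

```text
t: 14.25
tool_pos: [0.5169, 0.2941, 0.2322]
tool_rot: [-0.266, 2.6, -0.053]
contact_force: [0.9, 0.2, -0.3]
opening: 0.0254
```

```bash
python3 cr.py -1 3 5 166
```

```text
rel [3.2 9.6 1.7] [-40.12  -0.89  69.15] q [ 0.47 -0.15  1.98 -0.29  0.85 -1.17] F [ 0.9  0.2 -0.3]
tcp in cradle mm [ -0.9  -4.5 166.3] err deg [ 0.28 -0.18 79.95] Fc [ 0.6  0.2 -0.7] open 0.025378976489948177
```

Call:
arm_command --rows "0 0 0 -4.5 -0.1 7.8;1 0 0 -9.5 -0.2 16.5;1 0 0 -14.5 -0.3 25.1;2 0 1 -19.5 -0.4 33.7;2 0 1 -24.5 -0.5 42.3;3 0 1 -29.5 -0.6 51;3.5 -0.4 1.7 -34.5 -0.7 59.6;3.5 -0.4 1.7 -39 -0.8 67.2;3.5 -0.4 1.7 -40.1 -0.9 69.1;3.5 -0.4 1.7 -40.1 -0.9 69.1;3.5 -0.4 1.7 -40.1 -0.9 69.1"

```text
t: 15.62
tool_pos: [0.5204, 0.2936, 0.2333]
tool_rot: [-1.95, 1.898, -0.507]
contact_force: [0.6, -0.3, -0.3]
opening: 0.0255
```

```bash
python3 cr.py -1 3 -5 70
```

```text
rel [ 48.1   1.5 -82.5] [-0.04 -0.03  0.11] q [ 0.46 -0.15  1.97 -0.28  0.85 -2.57] F [ 0.6 -0.3 -0.3]
tcp in cradle mm [  2.6  -5.1 165.5] err deg [-0.03  0.02  0.12] Fc [ 0.4 -0.3 -0.5] open 0.02552461740266238
```

Call:
arm_command --rows "8 0 -14 0 0 0;18 0.5 -30 0 0 0;28 1 -47 0 0 0;37 1.2 -63 0 0 0;44 1.4 -75 0 0 0;48 1.5 -82.5 0 0 0;48 1.5 -82.5 0 0 0"

```text
t: 16.5
tool_pos: [0.5683, 0.2948, 0.1499]
tool_rot: [-1.951, 1.9, -0.507]
contact_force: [0.5, 0.4, 0.4]
opening: 0.0255
```

```bash
python3 cr.py -1 3 -5 66.5
```

```text
rel [ 1.9  0.2 -2.1] [-0.02 -0.11  0.13] q [ 0.43  0.06  1.93 -0.31  0.69 -2.55] F [0.5 0.4 0.4]
tcp in cradle mm [ 2.4 -5.2 69.3] err deg [-0.11  0.05  0.12] Fc [0.6 0.4 0.1] open 0.025484070977596043
```

Call:
arm_command --rows "0.7 0.1 -1 0 0 0;1.3 0.2 -2 0 0 0;1.4 0.2 -2.4 0 0 0;1.4 0.2 -2.4 0 0 0"

```text
t: 17.0
tool_pos: [0.5697, 0.2951, 0.1477]
tool_rot: [-1.951, 1.899, -0.507]
contact_force: [-0.1, 1.0, -0.2]
opening: 0.0253
```

```bash
python3 cr.py -1 0 -5 66.5
```

```text
rel [-2.1 -0.1 -1.5] [-0.03 -0.09  0.13] q [ 0.42  0.07  1.93 -0.31  0.69 -2.55] F [-0.1  1.  -0.2]
tcp in cradle mm [ 2.6 -4.9 66.7] err deg [-0.09  0.04  0.12] Fc [-0.2  1.  -0.2] open 0.025275350175343787
```

Call:
arm_command --rows "-0.8 0 -1 0 0 0;-1.5 0 -1.7 0 0 0;-1.9 0 -2.1 0 0 0;-1.9 0 -2.1 0 0 0"

```text
t: 17.5
tool_pos: [0.5684, 0.2954, 0.1467]
tool_rot: [-1.949, 1.898, -0.508]
contact_force: [-0.5, -0.2, 4.6]
opening: 0.0253
```

```bash
python3 cr.py -1 0 -5 66
```

```text
rel [-0.5 -0.4 -0.9] [-0.07  0.02  0.11] q [ 0.43  0.06  1.93 -0.31  0.68 -2.55] F [-0.5 -0.2  4.6]
tcp in cradle mm [ 0.9 -4.6 66.5] err deg [ 0.02 -0.    0.13] Fc [ 1.8 -0.2  4.2] open 0.0252800661045248
```

Call:
arm_command --rows "-0.2 4 0 0 0 0;-0.4 8 -0.1 0 0 0;-0.5 11 -0.2 0 0 0;-0.6 13 -0.2 0 0 0;-0.7 15 -0.2 0 0 0;-0.7 16 -0.2 0 0 0;-0.7 16 -0.2 0 0 0"

```text
t: 18.38
tool_pos: [0.5675, 0.3105, 0.1465]
tool_rot: [-1.951, 1.9, -0.51]
contact_force: [-4.6, -7.8, 7.2]
opening: 0.0256
```

```bash
python3 cr.py -1 0 15 66.5
```

```text
rel [-0.5  4.5 -0.3] [ 0.1  -0.05  0.15] q [ 0.45  0.08  1.91 -0.33  0.69 -2.51] F [-4.6 -7.8  7.2]
tcp in cradle mm [ 0.5 10.5 66.6] err deg [-0.05  0.16  0.08] Fc [-0.5 -7.7  8.7] open 0.025592730744243942
```

Call:
arm_command --rows "0 1.5 0 0 0 0;-0.1 3 0 0 0 0;-0.1 4 0 0 0 0;-0.1 4 0 0 0 0;-0.1 4 0 0 0 0"

```text
t: 19.0
tool_pos: [0.5675, 0.3129, 0.1466]
tool_rot: [-1.953, 1.902, -0.514]
contact_force: [-4.0, -11.4, 9.0]
opening: 0.0252
```

```bash
python3 cr.py -1 0 15 66.5
```

```text
rel [-0.5  2.1 -0.4] [ 0.35 -0.12  0.23] q [ 0.46  0.09  1.91 -0.34  0.7  -2.5 ] F [ -4.  -11.4   9. ]
tcp in cradle mm [ 0.5 12.9 66.6] err deg [-0.13  0.41  0.03] Fc [  0.8 -11.3   9.9] open 0.025220977758345565
```

Call:
arm_command --rows "0 1.5 0 0 0 0;-0.1 2.5 0 0 0 0;-0.1 3 0 0 0 0;-0.1 3 0 0 0 0;-0.1 3 0 0 0 0"

```text
t: 19.62
tool_pos: [0.5676, 0.3134, 0.1468]
tool_rot: [-1.956, 1.906, -0.519]
contact_force: [-4.3, -15.0, 9.4]
opening: 0.0254
```

```bash
python3 cr.py -1 0 15 66.5
python3 - <<'E'
from h import *
b=grab('side'); w=grab('scene')
A=np.hstack([cv2.resize(b['frame'][230:330,80:180],(400,400),interpolation=cv2.INTER_CUBIC),cv2.resize(w['frame'][230:330,330:430],(400,400),interpolation=cv2.INTER_CUBIC)])
cv2.imwrite('pics/h3.png',A[:,:,::-1])
E
```

```text
rel [-0.6  1.6 -0.5] [ 0.7  -0.21  0.35] q [ 0.46  0.09  1.9  -0.35  0.71 -2.49] F [ -4.3 -15.    9.4]
tcp in cradle mm [ 0.7 13.4 66.7] err deg [-0.24  0.78 -0.04] Fc [  0.6 -14.9  10.5] open 0.02537170223554383
```

View pics/h3.png

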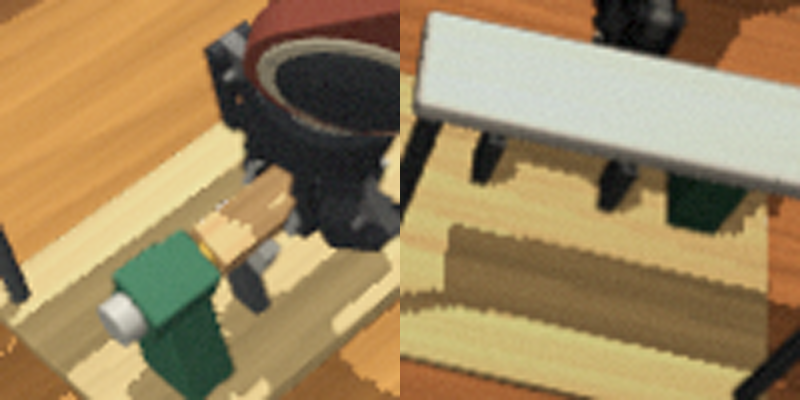

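Side view: the plain end is against the marker and only a sliver of brass shows (crop 207,245), so it is home at about 15 N. I'll back off, lift, and head for the drawer.

Call:
arm_command --rows "0 -5 0 0 0 0;0.3 -12 0 0 0 0;0.5 -19 0.5 0 0 0;-4 -19 9 0 0 0;-14 -20 26 0 0 0;-29 -20 52 0 0 0;-45 -20 80 0 0 0;-50 -20 110 0 0 0;-50 -20 150 0 0 0;-50 -20 150 0 0 0"

```text
t: 20.98
tool_pos: [0.5185, 0.294, 0.3016]
tool_rot: [-1.951, 1.902, -0.522]
contact_force: [-0.6, 0.1, 0.5]
opening: 0.0259
```

```bash
python3 -c "
from h import *
rel([.53,.12,.31],down(200)); rel([.54,.0,.31],down(150))"
```

```text
rel [  11.5 -174.     8.4] [ 18.59  26.23 -69.71] q [ 0.47 -0.21  1.91 -0.27  0.98 -2.6 ] F [-0.6  0.1  0.5]
rel [  21.5 -294.     8.4] [  31.69   18.06 -118.15] q [ 0.47 -0.21  1.91 -0.27  0.98 -2.6 ] F [-0.6  0.1  0.5]
```

Call:
arm_command --rows "2 -20 2 2.3 5 -9;3 -45 4 4.7 9 -18;5 -70 6 7 13 -27;6 -95 8 9.5 17 -36;8 -120 8 12 20 -45;10 -145 8 14.5 23 -54;11 -165 8 17 25.5 -63;11.5 -174 8.4 18.6 26.2 -69.7;11.5 -174 8.4 18.6 26.2 -69.7;11.5 -174 8.4 18.6 26.2 -69.7"

```text
t: 22.22
tool_pos: [0.5295, 0.1203, 0.3089]
tool_rot: [0.548, -3.092, 0.0]
contact_force: [-0.6, -0.4, -0.5]
opening: 0.0255
```

Call:
arm_command --rows "4 -30 0 0 0 -10;8 -65 0 0 0 -20;12 -100 0 0 0 -30;16 -140 0 0 0 -40;20 -180 0 0 0 -50;25 -220 0 0 0 -60;30 -260 0 0 0 -70;35 -300 0 0 0 -80;40 -340 0 0 0 -90;45 -380 0 0 0 -100;50 -415 0 0 0 -113;50 -415 0 0 0 -113"

```text
t: 23.72
tool_pos: [0.5796, -0.2962, 0.3081]
tool_rot: [-2.279, -2.161, -0.0]
contact_force: [0.5, 0.5, -0.9]
opening: 0.0254
```

Run:
```python
from h import *
import pickle
rel([.585,-.295,.26],down(87))
w=grab('wrist'); pickle.dump(w,open('wd.pkl','wb'))
s=grab('scene')
A=np.hstack([cv2.resize(w['frame'],(480,360),interpolation=cv2.INTER_AREA),cv2.resize(s['frame'][125:215,85:165],(320,360),interpolation=cv2.INTER_CUBIC)])
cv2.imwrite('pics/h4.png',A[:,:,::-1])
```

```text
rel [  5.4   1.2 -48.1] [-0.06 -0.04  0.03] q [-0.59  0.11  1.54  0.    1.49 -0.53] F [ 0.5  0.5 -0.9]
```

View pics/h4.png

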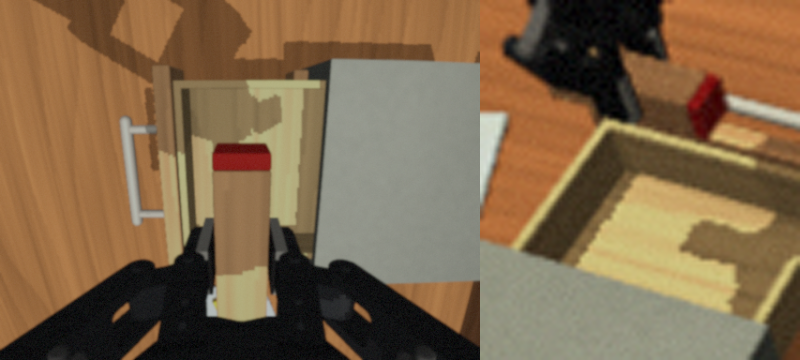

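Run:
```python
from h import *
import pickle
w=pickle.load(open('wd.pkl','rb')); k=512/480
f=lambda x,y,z: onz(w,[(x*k,y*k)],z)[0].round(4)
print('front inner top',f(182,100,.137),f(181,200,.137)); print('front outer top',f(154,70,.137),f(168,260,.137))
print('handle',f(126,120,.1175),f(137,222,.1175)); print('side wall inner top',f(192,88,.128),f(320,88,.128)); print('cab edge',f(331,60,.15),f(316,282,.15))
print(monitor.get_obs()['tool_pos'])
```

```text
front inner top [ 0.5349 -0.225   0.137 ] [ 0.5244 -0.3121  0.137 ]
front outer top [ 0.5149 -0.2005  0.137 ] [ 0.5043 -0.3739  0.137 ]
handle [ 0.4782 -0.2399  0.1175] [ 0.4723 -0.3411  0.1175]
side wall inner top [ 0.5425 -0.216   0.128 ] [ 0.6498 -0.2213  0.128 ]
cab edge [ 0.6519 -0.2011  0.15  ] [ 0.6456 -0.397   0.15  ]
[ 0.57962356 -0.29445971  0.30826763]
```

Call:
arm_command --rows "5 -1 -30 0 0 0;5 -1 -65 0 0 0;5 -1 -95 0 0 0;5 -1 -115 0 0 0;5 -1 -130 0 0 0;5 -1 -136 0 0 0;5 -1 -138 0 0 0;5 -1 -138 0 0 0"

```text
t: 24.82
tool_pos: [0.585, -0.2958, 0.1713]
tool_rot: [-2.275, -2.166, -0.002]
contact_force: [-0.6, -0.9, 0.0]
opening: 0.0258
```

Call:
arm_command --rows "0 0 -1 0 0 0;0 0 -2 0 0 0;0 0 -3 0 0 0;0 0 -4 0 0 0;0 0 -4 0 0 0"

```text
t: 25.45
tool_pos: [0.5849, -0.2957, 0.167]
tool_rot: [-2.275, -2.166, -0.001]
contact_force: [-0.3, -0.8, -0.7]
opening: 0.0253
```

Call:
arm_command --rows "0 0 -1 0 0 0;0 0 -2 0 0 0;0 0 -3 0 0 0;0 0 -3 0 0 0"

```text
t: 25.95
tool_pos: [0.5849, -0.2957, 0.1639]
tool_rot: [-2.275, -2.166, -0.001]
contact_force: [-0.5, -0.1, -1.0]
opening: 0.0255
```

Call:
arm_command --rows "0 0 -1 0 0 0;0 0 -2 0 0 0;0 0 -2.5 0 0 0;0 0 -2.5 0 0 0"

```text
t: 26.45
tool_pos: [0.5849, -0.2957, 0.1614]
tool_rot: [-2.275, -2.166, -0.001]
contact_force: [1.0, -0.7, -1.1]
opening: 0.0251
```

Call:
arm_command --rows "0 0 -0.7 0 0 0;0 0 -1.4 0 0 0;0 0 -1.4 0 0 0"

```text
t: 26.82
tool_pos: [0.5855, -0.2958, 0.1612]
tool_rot: [2.275, 2.166, 0.003]
contact_force: [-1.0, 1.7, 5.7]
opening: 0.0253
```

Call:
arm_command --rows "0 0 0.3 0 0 0;0 0 0.5 0 0 0;0 0 0.5 0 0 0;0 0 0.5 0 0 0" --jaw 0.52

```text
t: 27.32
tool_pos: [0.5853, -0.2957, 0.1614]
tool_rot: [2.275, 2.166, 0.002]
contact_force: [0.3, -0.7, 0.4]
opening: 0.0443
```

Call:
arm_command --rows "0 0 0 0 0 0;0 0 8 0 0 0;0 0 20 0 0 0;0 0 50 0 0 0;0 0 90 0 0 0;0 0 120 0 0 0;0 0 120 0 0 0"

```text
t: 28.2
tool_pos: [0.5867, -0.2966, 0.2866]
tool_rot: [2.269, 2.16, 0.005]
contact_force: [0.5, -0.3, -0.5]
opening: 0.0441
```

Run:
```python
from h import *
import pickle
w=grab('wrist'); pickle.dump(w,open('wd2.pkl','wb'))
s=grab('scene')
A=np.hstack([cv2.resize(w['frame'],(480,360),interpolation=cv2.INTER_AREA),cv2.resize(s['frame'][125:215,85:165],(320,360),interpolation=cv2.INTER_CUBIC)])
cv2.imwrite('pics/h5.png',A[:,:,::-1])
```

```text
(no output)
```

View pics/h5.png

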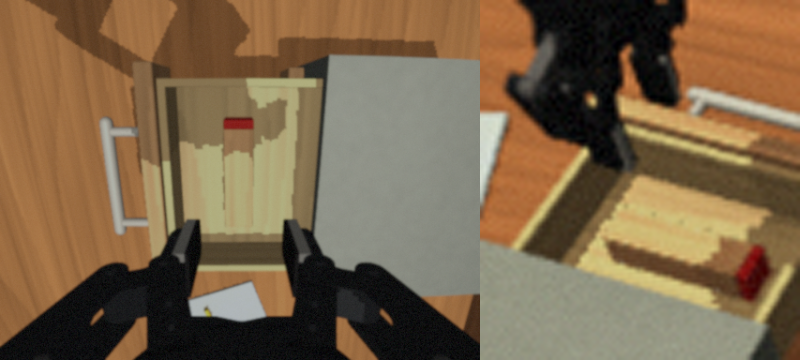

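The blank lies flat in the drawer, released: the red end is at (238,123) and the plain end near (238,233), inside the walls. Next I'll shut the drawer by its handle.

Call:
arm_command --rows "-40 2 0 0 0 0;-90 4 0 0 0 0;-140 6 0 0 0 0;-176 7 0 0 0 0;-176 7 -40 0 0 0;-176 7 -80 0 0 0;-176 7 -110 0 0 0;-176 7 -129 0 0 0;-176 7 -129 0 0 0" --jaw 0

```text
t: 29.42
tool_pos: [0.4082, -0.2877, 0.1502]
tool_rot: [-2.272, -2.163, -0.002]
contact_force: [1.0, -0.1, -0.3]
opening: 0.0002
```

Call:
arm_command --rows "15 0 0 0 0 0;30 -0.5 0 0 0 0;40 -1 0 0 0 0;46 -1.5 0 0 0 0;52 -2 0 0 0 0;60 -2.5 0 0 0 0;68 -3 0 0 0 0;76 -3.5 0 0 0 0;84 -4 0 0 0 0;84 -4 0 0 0 0"

```text
t: 30.68
tool_pos: [0.4928, -0.2919, 0.1501]
tool_rot: [-2.272, -2.164, -0.002]
contact_force: [0.5, -0.1, -0.1]
opening: -0.0002
```

Call:
arm_command --rows "8 0 3 0 0 0;17 -1 6 0 0 0;26 -1 6 0 0 0;35 -1 6 0 0 0;44 -2 6 0 0 0;53 -2 6 0 0 0;62 -2 6 0 0 0;70 -3 6 0 0 0;77 -3 6 0 0 0;80 -3 6 0 0 0;80 -3 6 0 0 0"

```text
t: 32.05
tool_pos: [0.5731, -0.2949, 0.1561]
tool_rot: [-2.273, -2.165, -0.002]
contact_force: [-0.1, 0.4, 0.7]
opening: 0.0002
```

Run:
```python
from h import *
o=monitor.get_obs(); print(o['tool_pos'],o['contact_force'])
a=grab('scene'); b=grab('side')
A=np.hstack([cv2.resize(a['frame'][130:230,70:190],(432,360),interpolation=cv2.INTER_CUBIC),cv2.resize(b['frame'][100:200,260:360],(360,360),interpolation=cv2.INTER_CUBIC)])
cv2.imwrite('pics/h6.png',A[:,:,::-1])
```

```text
[ 0.57307824 -0.29488261  0.15606575] [-0.12152933  0.44145077  0.65341956]
```

Call:
arm_command --rows "3 0 0 0 0 0;6 0 0 0 0 0;9 0 0 0 0 0;11 0 0 0 0 0;13 0 0 0 0 0;13 0 0 0 0 0"

```text
t: 32.9
tool_pos: [0.5793, -0.2952, 0.1559]
tool_rot: [-2.26, -2.153, 0.018]
contact_force: [-31.9, 3.1, 18.0]
opening: -0.0001
```

Call:
arm_command --rows "1 0 0 0 0 0;2 0 0 0 0 0;3 0 0 0 0 0;4 0 0 0 0 0;4 0 0 0 0 0"

```text
t: 33.52
tool_pos: [0.5796, -0.2955, 0.156]
tool_rot: [-2.253, -2.146, 0.031]
contact_force: [-21.1, 1.2, 12.9]
opening: -0.0001
```

Call:
arm_command --rows "-5 0 0 0 0 0;-30 0 0 0 0 0;-70 0 0 0 0 0;-110 0 10 0 0 0;-140 20 60 0 0 0;-150 30 110 0 0 0;-160 40 150 0 0 0;-160 40 150 0 0 0"

```text
t: 34.52
tool_pos: [0.421, -0.256, 0.311]
tool_rot: [-2.26, -2.153, 0.028]
contact_force: [0.3, -1.0, -0.3]
opening: 0.0004
```

Run:
```python
from h import *
import pickle
o=monitor.get_obs(); print(o['tool_pos'],o['contact_force'])
a0,b0=pickle.load(open('v.pkl','rb'))
a=grab('scene'); b=grab('side')
# handle: bright low-sat near predicted shut position
for n,d,z in(('scene',a,.1175),('side',b,.115)):
    hsv=cv2.cvtColor(d['frame'],cv2.COLOR_RGB2HSV)
    m=((hsv[...,1]<60)&(hsv[...,2]>120)).astype(np.uint8)
    k,l,st,ce=cv2.connectedComponentsWithStats(m)
    pr=proj(d,[[.609,-.34,.112],[.609,-.295,.112],[.606,-.245,.112]]); print(n,'pred shut',pr.round(0).tolist())
    for i in range(1,k):
        if st[i,4]>15 and np.abs(ce[i]-pr[1]).max()<45:
            ys,xs=np.where(l==i); P=onz(d,np.c_[xs,ys],.112)[:,:2]*1000
            print(st[i],[np.round(v,1) for v in cv2.minAreaRect(P.astype(np.float32))])
# bystanders moved? 
for n,d,d0 in(('scene',a,a0),('side',b,b0)):
    for nm,X in(('tin',(.72,.078)),('jar',(.70,-.057)),('float',(.396,-.048))):
        u=proj(d,[[X[0],X[1],.05]])[0].astype(int); s=np.s_[u[1]-28:u[1]+28,u[0]-22:u[0]+22]
        sh=cv2.phaseCorrelate(*[cv2.cvtColor(np.ascontiguousarray(q['frame'][s]),cv2.COLOR_RGB2GRAY).astype(np.float64) for q in(d0,d)]); print(n,nm,np.round(sh[0],2),round(sh[1],2))
```

```text
[ 0.42095277 -0.25598506  0.31100362] [ 0.25261937 -1.01016512 -0.30334595]
scene pred shut [[115.0, 188.0], [131.0, 192.0], [151.0, 196.0]]
[112 181  40  19 172] [array([ 603.7, -299.8]), array([107.1,  25.8]), np.float64(86.1)]
side pred shut [[323.0, 144.0], [315.0, 150.0], [305.0, 158.0]]
[ 239  106   87   42 1870] [array([ 783.1, -362.4]), array([213.2, 199.5]), np.float64(86.4)]
[300 141  31  19 142] [array([ 611.7, -300.3]), array([110.7,  41.9]), np.float64(87.3)]
[300 159  29  19 122] [array([ 560.1, -218.9]), array([97.6, 37.4]), np.float64(87.0)]
scene tin [ 0.5  -0.01] 1.01
scene jar [0.48 0.01] 1.01
scene float [ 0.53 -0.  ] 0.57
side tin [ 0.5  -0.02] 1.0
side jar [ 0.47 -0.02] 0.99
side float [0.38 0.08] 0.77
```

Run:
```python
from h import *
import pickle
a0,b0=pickle.load(open('v.pkl','rb')); a=grab('scene'); b=grab('side')
u=np.array([np.cos(np.radians(2.2)),-np.sin(np.radians(2.2))])
for n,d,q in(('s0',a0,[.473,-.29,.112]),('s1',a,[.6,-.295,.112]),('d0',b0,[.473,-.29,.112]),('d1',b,[.6,-.295,.112])):
    hsv=cv2.cvtColor(d['frame'],cv2.COLOR_RGB2HSV)
    m=((hsv[...,1]<60)&(hsv[...,2]>120)).astype(np.uint8)
    k,l,st,ce=cv2.connectedComponentsWithStats(m); pr=proj(d,[q])[0]
    i=min([i for i in range(1,k) if 60<st[i,4]<400],key=lambda i:np.abs(ce[i]-pr).max())
    ys,xs=np.where(l==i); P=onz(d,np.c_[xs,ys],.112)[:,:2]@u*1000
    print(n,st[i],np.percentile(P,[3,10,25,50]).round(1))
```

```text
s0 [138 147  36  15 128] [477.8 478.7 480.4 483.3]
s1 [112 181  40  19 170] [602.5 603.5 605.4 608.3]
d0 [228 189  21  22 369] [588.2 594.6 604.9 619.6]
d1 [300 141  31  19 139] [602.5 603.8 606.8 611.9]
```

```bash
python3 -c "
from h import *
workorder.finish_job()"
```

```text
the job is handed in; nothing more can be done
```

I ran the whole sequence and handed the job in at about 35 s of robot time. There is no verdict yet, and I confirmed the last step (drawer shut) only by measurement.

- **Marking:** I laid the blank flush on the saddles and pressed its red end on the marker until it stalled at about 14.5 N. I then turned it end for end and pressed the plain end until it stalled at about 15 N. Going home should take only about 4 N. After the second press the side view showed only a sliver of brass. For the red end I relied on the stall, the tool position and a rough reading of the wrist image.
- **Placing:** I laid the blank down flat in the open drawer and let go. The picture shows it lying inside the walls.
- **Drawer:** I pushed it by the handle to a hard stop, with about 30 N on the tool. The handle had moved about 125 mm. It ended about 2 mm short of where I calculated the shut position, with an uncertainty of about 3 mm, so it should be inside the 6 mm limit. I had used all 12 picture views by then, so I did not look at the closed drawer.
- **Tin, jar and float:** comparing the before and after images gave about half a pixel of apparent shift for all three, in both views. I take that as no real movement. The match for the float was weaker (0.57 and 0.77, against about 1.0 for the others).
- **Disagreement:** the blank met the cradle pads about 3 mm higher than my camera estimate. I seated it by contact force instead.

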